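# Nest the mixing cups on the bench scale and hold the stack clear of the pan

### The arm

A 6-joint arm with a two-finger parallel gripper is mounted at the origin on the work surface. World frame = base frame: x ahead of the robot, y to its left, z up, the work surface at z = 0. Lengths are in mm, angles in rad, forces in N, time in s.
With the tool pointing down it reaches from about 275 to 975 mm from the base axis. Payload 8.4 kg.
Tool frame: the origin (TCP) lies midway between the tips of the shut fingers; the grasp point (between the pads) lies 19 mm behind it; z points along the fingers, y is the line along which they close (so a half turn about z gives the same grasp; the last joint's range is limited). The gripper opens to 92 mm and grips with 3 to 60 N. Pads are 20 mm wide; open, the fingers measure 128 mm over their backs; the gripper's body (75 mm by 189 mm) begins 69 mm behind the grasp point.
Start: joints at [1.167, 0.353, 1.633, -0, 1.155, -0.002], TCP at [244.421, 575.227, 214.583] pointing down, gripper open.
Joint ranges: [-2.63, 2.63], [-0.92, 2.1], [0.06, 2.66], [-1.3, 4.44], [0, 2.69], [-3.02, 3.02]. Speed limits (rad/s): [2.22, 2.22, 2.79, 3.14, 3.14, 3.14].

### API

Orientations are given as a rotation vector (axis times angle).
In Python, from plant import r, camrig, workorder, get_state gives the robot as it stands (r), with the cameras (camrig), the job (workorder) and the readings as plain functions.
- The arm moves only by the tool send_path, called as name(argument=value, ...), one argument or row to a line, values as JSON. Schema: {"type":"object","properties":{"motion":{"type":"array","items":{"type":"object","properties":{"dx":{"type":"number"},"dy":{"type":"number"},"dz":{"type":"number"},"yaw":{"type":"number"},"jaw":{"type":"number"}},"additionalProperties":false,"required":["jaw"]},"minItems":1,"maxItems":8},"grip_n":{"type":"number"},"only":{"type":"string"},"quiet":{"type":"boolean"},"lines":{"type":"string"}},"required":["motion"],"additionalProperties":false}. motion is a list of rows, 1 to 8 of them, each an object with the fields dx, dy, dz (the shift in mm), yaw (a turn about the tool's z in rad), jaw (the finger opening in mm); a field left out counts as zero (the opening has to be given); each row is the pose to reach, as a shift and turn from the pose commanded when the call began, along the tool's axes at that moment; what a row does not reach only later rows make up. A row lasts 1/12 s, in which the tool goes at most 41.7 mm and 0.125 rad, less where a joint would pass 70% of its speed; a pose out of reach is approached as far as the arm can. The fingers move at their own pace and stop on an object; grip_n is the grip in N (left out, the last holds). Time passes only in rows, so rows that do not move let the fingers close. The tool returns the time, the measured TCP pose, the force, the opening and the grip force at its end. only (a regular expression) keeps the lines of the reply that match it, lines (a string "A,B") keeps lines A to B, and quiet returns only ok. Input that does not fit is refused with a message, and nothing moves.
- get_state(): the state, without advancing time (a new reading comes with each control period).
- camrig.camera(name): name is "scene" or "top"; returns the picture (420x560x3 uint8, blue, green, red); there is no depth.
- camrig.camera_model(name): a dict with "intrinsics" (3x3 intrinsics, pixels), "R" (3x3) and "t" (3): a world point X has camera coordinates R X + t. Camera axes: x right, y down, z forward; pixel columns grow to the right and rows downward; lengths in mm; the calibration is good to about 2 mm. A picture is of the moment at which its call begins. camera_model takes no time and is no camera call.
- workorder.hand_in(): hands the job in; it is judged then, once.
The state is a dict: "time_s": time; "joints": joint angles; "joint_vel": joint speeds; "joint_efforts": joint torques, N m; "tool_pos": TCP position; "tool_rot": TCP orientation; "wrist_force": force on the tool from outside, world axes, zero at the start; "ft_torque": the same for the moment, N m; "grip_width": finger opening in mm; "gripper_force": force on a finger pad.
Only numpy, scipy, OpenCV 4.12 (cv2) and the standard library are available. Lean on these libraries where they do the work, as an engineer would, in place of code of your own. Each camera call takes 0.05 s, during which the arm holds its last target. There are 200 camera calls.

### The job

Nest the set of mixing cups on the bench scale: put the medium cup fully home into the big one that stands on the scale, then the small cup fully home into the medium one. Then grip the big cup at the bottom of the stack, lift the whole stack straight up about 10 cm clear of the scale pan so the scale can zero itself, and finish while still holding it there, steady and level. Keep the cups upright throughout and leave the other things on the bench where they are.

Things in the scene. Friction and masses are not known exactly. Their poses are not given: they have to be found in the camera images.
- big_cup: white plastic mixing cup, about 80 g, 80 high: foot diameter 41, tapering out to 58 at height 62, then a straight collar of diameter 68 up to the rim; wall 1.8; thick flat inner floor 20 above its underside. Origin: centre of the underside; z up. Big: starts on the scale pan; bottom of the stack (all three: 112 high).
- medium_cup: white plastic mixing cup, about 70 g, 80 high: foot diameter 40, tapering out to 53 at height 62, then a straight collar of diameter 59 up to the rim; wall 1.8; thick flat inner floor 20 above its underside. Origin: centre of the underside; z up. Medium: starts on the panel; fully home on the big cup's floor it is 20 higher, 1.4 play all round.
- small_cup: white plastic mixing cup, about 60 g, 72 high: foot diameter 38, tapering out to 47 at height 58, then a straight collar of diameter 50 up to the rim; wall 1.8; thick flat inner floor 20 above its underside. Origin: centre of the underside; z up. Small: starts on the panel; fully home on the medium cup's floor it is 20 higher, 1.3 play all round.
- scale: fixed bench scale, no moving part: grey housing 180 (its x) x 150 (its y), 36 high, with a round steel pan of diameter 124 whose flat top is 50 above the origin. Origin: centre of the underside, on the panel (a dark flat board on the bench, top at z = 0.010 m)
- pan (a point): centre of the scale pan's top face, z up
- tin: closed steel tin with a paper label, upright, diameter 66, height 105; a bystander, loose on the panel; origin: centre of its underside
- glue: white bottle with a red cap, upright, diameter 52, height 115; a bystander, loose on the panel; origin: centre of its underside
- sanding_block: cork-faced wooden sanding block, 68 x 110 x 32 high, long side along its y; a bystander, loose on the panel; origin: centre of its underside
- tape: roll of tape lying flat, diameter 92, height 25; a bystander, loose on the panel; origin: centre of its underside
- wrench: wrench lying flat, 170 long along its x; a bystander, loose on the panel; origin: centre of its underside
- screwdriver: screwdriver lying down, 190 long along its x; a bystander, loose on the panel; origin: centre of its underside

How it is judged (in metres and radians):
On the way, in this order (a step that is already met when the one before it is completed fails the run):
1. the medium cup sits fully home in the big cup on the scale and has been let go (z of medium_cup in the frame of big_cup between 0.016 and 0.024 m and horizontal distance between medium_cup and big_cup below 0.006 m and angle between the z axis of medium_cup and the z axis of big_cup, either way round below 0.08 rad and contact force between the fingers and medium_cup below 0.2 N and contact force between big_cup and scale above 0.2 N and angle between big_cup's own z axis and vertical below 0.1 rad), for 0.2 s.
2. the small cup sits fully home in the medium one, still in the big one on the scale, and all are let go (all of step 1 and z of small_cup in the frame of big_cup between 0.036 and 0.044 m and horizontal distance between small_cup and big_cup below 0.006 m and angle between the z axis of small_cup and the z axis of big_cup, either way round below 0.08 rad and contact force between the fingers and small_cup below 0.2 N), for 0.2 s.
At the end, for the whole second after the job is handed in: Cups nested fully home (each 20 mm +-4 above the next, concentric within 6 mm, axes within 0.08 rad); big cup gripped by the fingers, its underside 60-160 mm above the pan, within 80 mm of its centre sideways, tilt under 0.1 rad, under 0.03 m/s and 0.3 rad/s; nothing touches the scale (z of medium_cup in the frame of big_cup between 0.016 and 0.024 m and horizontal distance between each of medium_cup, small_cup and big_cup below 0.006 m and angle between the z axis of each of medium_cup, small_cup and the z axis of big_cup, either way round below 0.08 rad and z of small_cup in the frame of big_cup between 0.036 and 0.044 m and z of big_cup in the frame of pan between 0.06 and 0.16 m and horizontal distance between big_cup and pan below 0.08 m and angle between big_cup's own z axis and vertical below 0.1 rad and linear speed of big_cup below 0.03 m/s and angular speed of big_cup below 0.3 rad/s and contact force between the fingers and big_cup above 0.5 N and contact force between scale and anything else below 0.1 N); the arm keeps its last pose, push and grip.
It fails at once if a mixing cup is tipped more than 0.5 rad (angle between any of big_cup, medium_cup, small_cup's own z axis and vertical above 0.5 rad).
It fails at once if a bystander is moved more than 30 mm or tipped (distance of any of tin, glue, sanding_block, tape, wrench, screwdriver from where it was at the start of the episode above 0.03 m or angle between any of tin, glue's own z axis and vertical above 0.4 rad).
It also fails if it takes over 70 s, if anything falls off the work surface, if the arm or the gripper's body presses on something with over 40 N, if the wrist force passes 120 N, or if a joint passes its speed limit or range.

## Working session

There is one attempt and no reset: what is moved stays moved. The work goes in short steps, Python scripts to look and compute and a tool call to move; the robot and the scene stay as the last step left them, time stands still between calls to the robot, and variables do not carry over. Pictures are saved under pics/ and viewed, at most 10 in all, crops included, and the job is handed in when it is done.

```bash
ls; mkdir -p pics; python3 - <<'E'
from plant import r, camrig, workorder, get_state
import cv2
for n in("scene","top"):
    cv2.imwrite(f"pics/{n}0.png",camrig.camera(n)); m=camrig.camera_model(n); print(n,m)
s=get_state();print(s)
E
```

```text
pics
plant.py
scene {'intrinsics': array([[389.99641245,   0.        , 280.21770816],
       [  0.        , 389.99641245, 203.87369503],
       [  0.        ,   0.        ,   1.        ]]), 'R': array([[-0.69369417,  0.72014436, -0.01343488],
       [ 0.56716343,  0.53464453, -0.62648294],
       [-0.44397527, -0.44220733, -0.77931934]]), 't': array([ 379.33823498, -330.952419  , 1298.64720372])}
top {'intrinsics': array([[413.78074254,   0.        , 283.51583862],
       [  0.        , 413.78074254, 205.21359974],
       [  0.        ,   0.        ,   1.        ]]), 'R': array([[ 0.01078604, -0.99973027,  0.02056815],
       [-0.99543905, -0.01268504, -0.09455253],
       [ 0.09478794, -0.01945449, -0.99530737]]), 't': array([ 41.3320923 , 622.26119293, 986.89941195])}
{'time_s': 0.1, 'joints': array([ 1.16658478e+00,  3.53578631e-01,  1.63408203e+00,  1.49152994e-05,
        1.15516559e+00, -2.41580792e-03]), 'joint_vel': array([-2.17723036e-03, -2.74198834e-03, -1.71995998e-03,  6.79947072e-05,
       -3.34491823e-04,  5.22316710e-04]), 'joint_efforts': array([ 8.67449489e-04, -5.94902873e+01, -3.34935272e+01,  7.01266062e-02,
        1.82294816e-02, -4.38053826e-05]), 'tool_pos': array([244.24760521, 574.80991142, 213.92938897]), 'tool_rot': array([-6.26859173e-01, -3.07814871e+00,  1.89332726e-03]), 'wrist_force': array([-0.36573319,  0.30681292,  0.98636865]), 'ft_torque': array([-0.03263713,  0.03980845,  0.00698285]), 'gripper_force': 0.0, 'grip_width': 92.0130962248669}
```

View pics/top0.png

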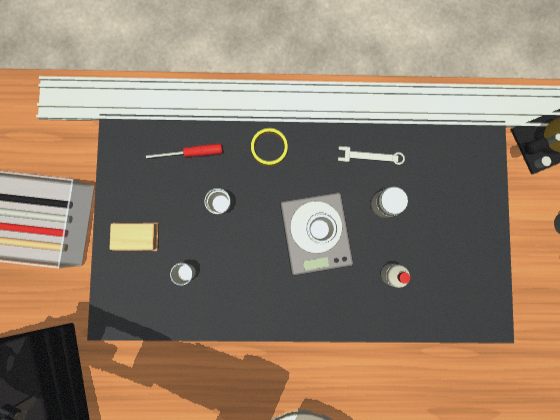

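View pics/scene0.png

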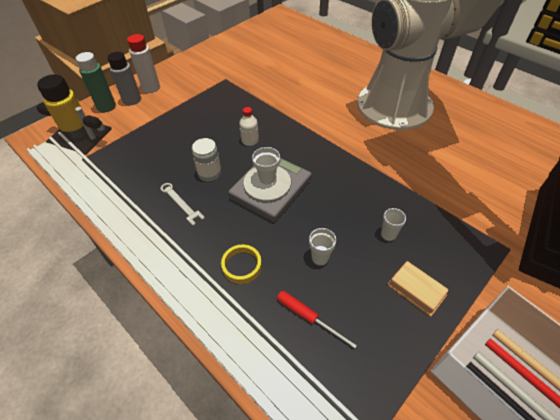

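```bash
cat > h.py <<'E'
import numpy as np, cv2
from plant import r, camrig, workorder, get_state
from scipy.optimize import minimize
from scipy.ndimage import map_coordinates
from scipy.spatial.transform import Rotation
CUP=dict(big=[(0,41),(62,58),(62,68),(80,68)],medium=[(0,40),(62,53),(62,59),(80,59)],small=[(0,38),(58,47),(58,50),(72,50)])
CAM={n:camrig.camera_model(n) for n in("scene","top")}
def proj(n,P):
    m=CAM[n]; q=(np.asarray(P)@m["R"].T+m["t"])@m["intrinsics"].T
    return q[:,:2]/q[:,2:]
def ray(n,u,v,z):
    m=CAM[n]; d=m["R"].T@np.linalg.solve(m["intrinsics"],[u,v,1]); c=-m["R"].T@m["t"]
    return c+d*(z-c[2])/d[2]
a=np.linspace(0,2*np.pi,90)
def rings(k,x,y,z): return [np.c_[x+d/2*np.cos(a),y+d/2*np.sin(a),0*a+z+h] for h,d in CUP[k]]
def outline(n,k,x,y,z):
    h=cv2.convexHull(proj(n,np.vstack(rings(k,x,y,z))).astype(np.float32))[:,0]
    h=np.vstack([h,h[:1]]); s=np.r_[0,np.cumsum(np.linalg.norm(np.diff(h,axis=0),axis=1))]
    t=np.linspace(0,s[-1],150); return np.c_[np.interp(t,s,h[:,0]),np.interp(t,s,h[:,1])]
def grad(img,sg):
    g=cv2.GaussianBlur(cv2.cvtColor(img,cv2.COLOR_BGR2GRAY).astype(np.float32),(0,0),sg)
    return np.minimum(np.hypot(cv2.Sobel(g,-1,1,0),cv2.Sobel(g,-1,0,1)),150)
def fit(imgs,k,x0,z,cams=("scene","top"),rim=False):
    x=np.array(x0,float)
    for sg,st in((2.5,6),(1,2)):
        G={n:grad(imgs[n],sg) for n in cams}
        def f(p):
            c=0
            for n in cams:
                o=proj(n,rings(k,*p,z)[3]) if rim else outline(n,k,*p,z)
                c-=map_coordinates(G[n],[o[:,1],o[:,0]],order=1).mean()
            return c
        x=minimize(f,x,method="Nelder-Mead",options=dict(initial_simplex=x+st*np.array([[0,0],[2,0],[0,2]]))).x
    return x,f(x)
def to_tool(xyz):
    s=get_state(); return Rotation.from_rotvec(s["tool_rot"]).inv().apply(np.asarray(xyz)-s["tool_pos"])
E
cat > m.py <<'E'
from h import *
I={n:cv2.imread(f"pics/{n}0.png") for n in CAM}
tiles=[]
for k,u,v,z in(("big",320,229,60),("medium",217,201,10),("small",182,273,10)):
    x0=ray("top",u,v,z+CUP[k][3][0])[:2]
    for c in(("top",),("scene",),("scene","top")):
        p,f=fit(I,k,x0,z,c); q,g=fit(I,k,x0,z,c,True); print(k,c,p.round(1),round(f),"rim",q.round(1),round(g))
    print(to_tool([*p,0]).round(1))
    for n in CAM:
        c=proj(n,[[*p,z+50]])[0].astype(int)-32; t=cv2.resize(I[n][c[1]:c[1]+65,c[0]:c[0]+65],None,fx=4,fy=4,interpolation=cv2.INTER_CUBIC)
        for o in(outline(n,k,*p,z),proj(n,rings(k,*p,z)[0])): cv2.polylines(t,[((o-c+.5)*4).astype(np.int32)],True,(0,0,255))
        tiles.append(t)
cv2.imwrite("pics/fit0.png",np.vstack([np.hstack(tiles[0::2]),np.hstack(tiles[1::2])]))
E
python3 m.py
```

```text
big ('top',) [569.6 -44.4] -98 rim [567.2 -43.9] -95
big ('scene',) [575.5 -21.9] -119 rim [562.8 -31.6] -130
big ('scene', 'top') [562.6 -32.8] -203 rim [563.2 -32.4] -202
[-530.6 -434.4  214.5]
medium ('top',) [624.6 204.4] -150 rim [624.5 204.2] -150
medium ('scene',) [623.1 204. ] -134 rim [624.4 205.2] -141
medium ('scene', 'top') [623.4 204.2] -284 rim [624.3 205. ] -290
[-493.9 -192.6  214.2]
small ('top',) [456.1 284.2] -143 rim [456.2 283.9] -146
small ('scene',) [455.6 283.8] -131 rim [457.4 284.5] -125
small ('scene', 'top') [456.1 284.1] -274 rim [456.5 284.1] -267
[-308.7 -184.5  214.2]
```

View pics/fit0.png

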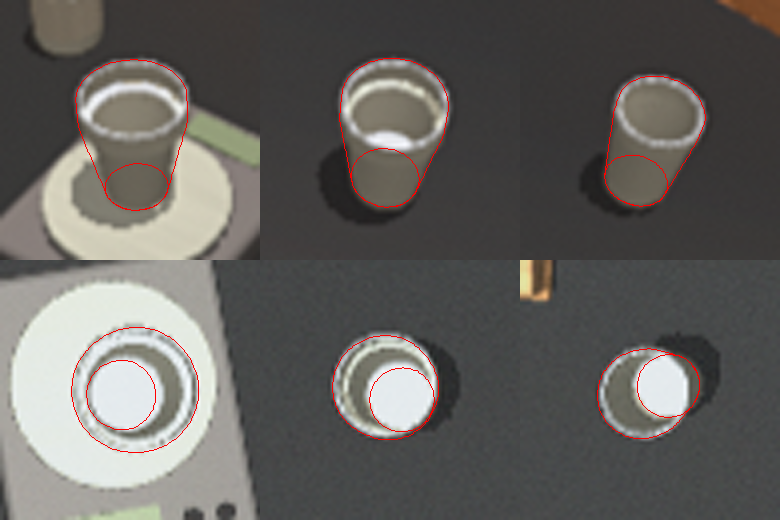

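send_path(
  motion=[
    {"dx": -300,"dy": -117,"jaw": 92},
    {"dx": -300,"dy": -117,"jaw": 92},
    {"dx": -300,"dy": -117,"jaw": 92},
    {"dx": -300,"dy": -117,"jaw": 92},
    {"dx": -300,"dy": -117,"jaw": 92},
    {"dx": -300,"dy": -117,"jaw": 92},
    {"dx": -300,"dy": -117,"jaw": 92},
    {"dx": -300,"dy": -117,"jaw": 92},
  ],
)

```text
time_s: 0.77
tool_pos: [476.5, 347.6, 214.4]
tool_rot: [0.628, 3.078, -0.001]
wrist_force: [1.0, -0.5, 0.8]
grip_width: 92.1
gripper_force: 0.0
```

```bash
python3 -c "
from h import *
print(to_tool([623.8,204.5,74]).round(1))"
```

```text
[-191.5  -73.9  140.5]
```

send_path(
  motion=[
    {"dx": -193,"dy": -75,"jaw": 92},
    {"dx": -193,"dy": -75,"jaw": 92},
    {"dx": -193,"dy": -75,"jaw": 92},
    {"dx": -193,"dy": -75,"jaw": 92},
    {"dx": -193,"dy": -75,"jaw": 92},
    {"dx": -193,"dy": -75,"jaw": 92},
    {"dx": -193,"dy": -75,"jaw": 92},
  ],
)

```text
time_s: 1.35
tool_pos: [623.9, 203.9, 213.8]
tool_rot: [-0.632, -3.076, 0.001]
wrist_force: [-1.0, 1.0, 0.5]
grip_width: 91.9
gripper_force: 0.0
```

```bash
python3 -c "
from h import *
print(to_tool([623.8,204.5,74]).round(1))"
```

```text
[  0.2   0.6 139.8]
```

send_path(
  motion=[
    {"dy": 0.5,"dz": 40,"jaw": 92},
    {"dy": 0.5,"dz": 80,"jaw": 92},
    {"dy": 0.5,"dz": 110,"jaw": 92},
    {"dy": 0.5,"dz": 130,"jaw": 92},
    {"dy": 0.5,"dz": 140,"jaw": 92},
    {"dy": 0.5,"dz": 140,"jaw": 92},
    {"dy": 0.5,"dz": 140,"jaw": 50},
    {"dy": 0.5,"dz": 140,"jaw": 50},
  ],
  grip_n=12,
)

```text
time_s: 2.02
tool_pos: [624.1, 207.0, 76.3]
tool_rot: [0.626, 3.077, 0.002]
wrist_force: [0.3, 0.1, -0.6]
grip_width: 80.8
gripper_force: 0.0
```

send_path(
  motion=[
    {"jaw": 50},
    {"jaw": 50},
    {"jaw": 50},
    {"jaw": 50},
    {"jaw": 50},
  ],
  grip_n=12,
)

```text
time_s: 2.43
tool_pos: [623.9, 206.2, 75.5]
tool_rot: [0.627, 3.077, 0.001]
wrist_force: [-1.0, -0.4, 6.4]
grip_width: 58.3
gripper_force: 12.0
```

send_path(
  motion=[
    {"jaw": 50},
    {"jaw": 50},
    {"dz": -10,"jaw": 50},
    {"dz": -40,"jaw": 50},
    {"dz": -80,"jaw": 50},
    {"dz": -120,"jaw": 50},
    {"dz": -155,"jaw": 50},
    {"dz": -155,"jaw": 50},
  ],
  grip_n=15,
)

```text
time_s: 3.1
tool_pos: [626.8, 207.3, 238.3]
tool_rot: [0.625, 3.069, 0.009]
wrist_force: [1.0, 0.8, 0.1]
grip_width: 58.5
gripper_force: 15.0
```

```bash
python3 - <<'E'
from h import *
for n in CAM: cv2.imwrite(f"pics/{n}1.png",camrig.camera(n))
s=get_state();print(s["tool_pos"],s["wrist_force"],s["grip_width"],s["gripper_force"],to_tool([563,-33,225]).round(1))
I={n:cv2.imread(f"pics/{n}1.png") for n in CAM}
T=[]
p=s["tool_pos"]
for n in CAM:
    c=proj(n,[[*p]])[0].astype(int)-60;c=np.clip(c,0,[440,300]); T.append(cv2.resize(I[n][c[1]:c[1]+120,c[0]:c[0]+120],None,fx=3.3,fy=3.3))
cv2.imwrite("pics/v1.png",np.hstack(T))
E
```

```text
[623.94763638 206.40316247 231.60505128] [-0.91071033  0.51635239 -1.72569435] 58.58960152830386 14.982077182503417 [ -37.5 -244.2    6.2]
```

View pics/v1.png

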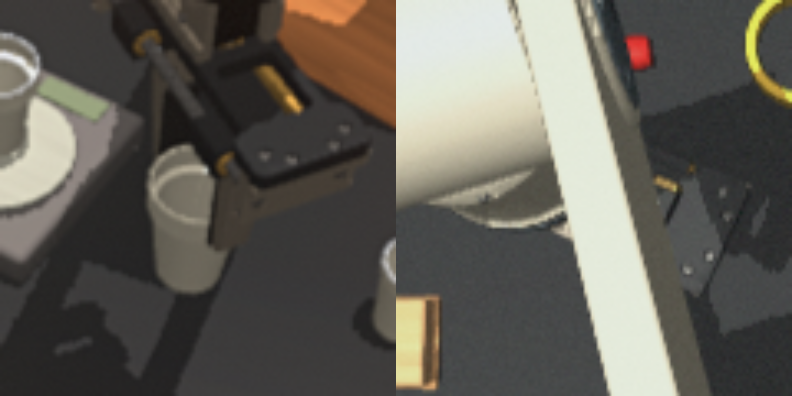

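send_path(
  motion=[
    {"dx": -5,"dy": -33,"jaw": 50},
    {"dx": -11,"dy": -70,"jaw": 50},
    {"dx": -17,"dy": -108,"jaw": 50},
    {"dx": -23,"dy": -148,"jaw": 50},
    {"dx": -28,"dy": -185,"jaw": 50},
    {"dx": -34,"dy": -220,"jaw": 50},
    {"dx": -37,"dy": -240,"jaw": 50},
    {"dx": -37.5,"dy": -244,"jaw": 50},
  ],
  grip_n=15,
)

```text
time_s: 3.87
tool_pos: [560.1, -36.1, 227.8]
tool_rot: [-0.63, -3.074, 0.002]
wrist_force: [0.2, 1.0, -0.4]
grip_width: 58.7
gripper_force: 15.0
```

send_path(
  motion=[
    {"jaw": 50},
    {"jaw": 50},
    {"jaw": 50},
    {"jaw": 50},
  ],
)

```text
time_s: 4.2
tool_pos: [562.5, -31.8, 229.2]
tool_rot: [-0.625, -3.078, -0.0]
wrist_force: [0.7, 0.0, -0.5]
grip_width: 58.2
gripper_force: 15.0
```

```bash
python3 - <<'E'
from h import *
for n in CAM: cv2.imwrite(f"pics/{n}2.png",camrig.camera(n))
s=get_state();print(s["tool_pos"],s["wrist_force"],s["grip_width"],to_tool([563,-33,225]).round(1))
I=cv2.imread("pics/scene2.png"); n="scene"
c=proj(n,[[563,-33,140]])[0].astype(int)-50
t=cv2.resize(I[c[1]:c[1]+100,c[0]:c[0]+100],None,fx=6,fy=6)
p=s["tool_pos"]
for k,z,q in(("big",60,(563,-33)),("medium",p[2]-65.5,p[:2])):
    for o in rings(k,*q,z): cv2.polylines(t,[((proj(n,o)-c+.5)*6).astype(np.int32)],True,(0,0,255))
cv2.imwrite("pics/v2.png",t)
E
```

```text
[562.55057208 -31.98998466 229.38813014] [ 0.11957766  0.25894136 -0.67122739] 58.58154900964122 [-0.8 -0.8  4.4]
```

View pics/v2.png

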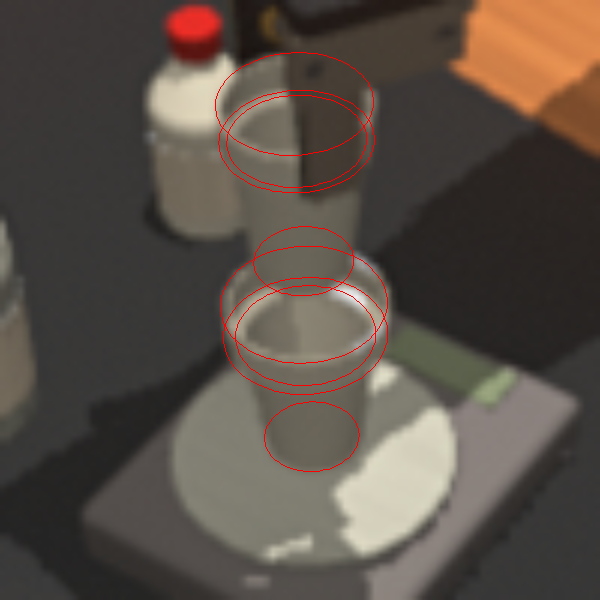

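send_path(
  motion=[
    {"dx": -0.3,"dy": -0.3,"dz": 15,"jaw": 50},
    {"dx": -0.3,"dy": -0.3,"dz": 35,"jaw": 50},
    {"dx": -0.3,"dy": -0.3,"dz": 52,"jaw": 50},
    {"dx": -0.3,"dy": -0.3,"dz": 65,"jaw": 50},
    {"dx": -0.3,"dy": -0.3,"dz": 73,"jaw": 50},
    {"dx": -0.3,"dy": -0.3,"dz": 77,"jaw": 50},
    {"dx": -0.3,"dy": -0.3,"dz": 77,"jaw": 50},
    {"dx": -0.3,"dy": -0.3,"dz": 77,"jaw": 50},
  ],
)

```text
time_s: 4.97
tool_pos: [562.9, -33.3, 153.0]
tool_rot: [0.626, 3.078, 0.0]
wrist_force: [-0.0, -1.2, -0.6]
grip_width: 58.7
gripper_force: 15.0
```

send_path(
  motion=[
    {"jaw": 50},
    {"jaw": 50},
  ],
)

```text
time_s: 5.13
tool_pos: [563.1, -33.4, 153.4]
tool_rot: [0.627, 3.077, 0.0]
wrist_force: [-0.0, 0.4, -0.3]
grip_width: 58.4
gripper_force: 15.0
```

send_path(
  motion=[
    {"dz": 1,"jaw": 50},
    {"dz": 2,"jaw": 50},
    {"dz": 3,"jaw": 50},
    {"dz": 3,"jaw": 50},
    {"dz": 3,"jaw": 50},
    {"dz": 3,"jaw": 50},
  ],
)

```text
time_s: 5.63
tool_pos: [562.5, -33.4, 149.6]
tool_rot: [-0.627, -3.078, 0.0]
wrist_force: [0.6, 0.9, -0.9]
grip_width: 58.1
gripper_force: 15.0
```

Still free; go on in small steps until contact.

send_path(
  motion=[
    {"dz": 1.5,"jaw": 50},
    {"dz": 1.5,"jaw": 50},
    {"dz": 1.5,"jaw": 50},
    {"dz": 1.5,"jaw": 50},
  ],
)

```text
time_s: 5.97
tool_pos: [562.5, -33.5, 148.0]
tool_rot: [-0.627, -3.078, 0.0]
wrist_force: [1.5, 0.5, -1.2]
grip_width: 58.3
gripper_force: 15.0
```

send_path(
  motion=[
    {"dz": 1.5,"jaw": 50},
    {"dz": 1.5,"jaw": 50},
    {"dz": 1.5,"jaw": 50},
    {"dz": 1.5,"jaw": 50},
  ],
)

```text
time_s: 6.3
tool_pos: [562.5, -33.5, 146.5]
tool_rot: [-0.627, -3.078, 0.0]
wrist_force: [-0.8, 1.6, 0.1]
grip_width: 58.6
gripper_force: 15.0
```

send_path(
  motion=[
    {"dz": 1,"jaw": 50},
    {"dz": 1,"jaw": 50},
    {"dz": 1,"jaw": 50},
    {"dz": 1,"jaw": 50},
  ],
)

```text
time_s: 6.63
tool_pos: [562.5, -33.4, 145.6]
tool_rot: [0.627, 3.078, 0.0]
wrist_force: [0.0, 0.7, -0.6]
grip_width: 58.7
gripper_force: 15.0
```

send_path(
  motion=[
    {"dz": 1,"jaw": 50},
    {"dz": 1,"jaw": 50},
    {"dz": 1,"jaw": 50},
    {"dz": 1,"jaw": 50},
  ],
)

```text
time_s: 6.97
tool_pos: [563.1, -33.6, 145.5]
tool_rot: [0.627, 3.077, 0.0]
wrist_force: [-1.8, 0.2, 7.0]
grip_width: 58.7
gripper_force: 15.0
```

send_path(
  motion=[
    {"jaw": 66},
    {"jaw": 66},
    {"jaw": 75},
    {"jaw": 92},
    {"jaw": 92},
    {"dz": -20,"jaw": 92},
    {"dz": -55,"jaw": 92},
    {"dz": -90,"jaw": 92},
  ],
)

```text
time_s: 7.63
tool_pos: [561.4, -33.4, 234.5]
tool_rot: [-0.626, -3.075, 0.001]
wrist_force: [1.3, -0.1, 0.5]
grip_width: 91.9
gripper_force: 0.0
```

send_path(
  motion=[
    {"dz": -10,"jaw": 92},
    {"dz": -10,"jaw": 92},
  ],
)

```text
time_s: 7.8
tool_pos: [564.4, -33.6, 247.8]
tool_rot: [0.626, 3.073, 0.001]
wrist_force: [0.2, -0.3, 0.5]
grip_width: 91.7
gripper_force: 0.0
```

```bash
python3 - <<'E'
from h import *
for n in CAM: cv2.imwrite(f"pics/{n}3.png",camrig.camera(n))
s=get_state();print(s["tool_pos"],to_tool([456.2,284.1,225]).round(1))
I=cv2.imread("pics/scene3.png"); n="scene"
c=proj(n,[[563,-33,140]])[0].astype(int)-50
t=cv2.resize(I[c[1]:c[1]+100,c[0]:c[0]+100],None,fx=6,fy=6)
for k,z in(("big",60),("medium",80)):
    for o in rings(k,562.5,-32,z)[3:]: cv2.polylines(t,[((proj(n,o)-c+.5)*6).astype(np.int32)],True,(0,0,255))
cv2.imwrite("pics/v3.png",t)
E
```

```text
[562.16173852 -33.43995293 243.91146673] [221.7 250.8  18.9]
```

View pics/v3.png

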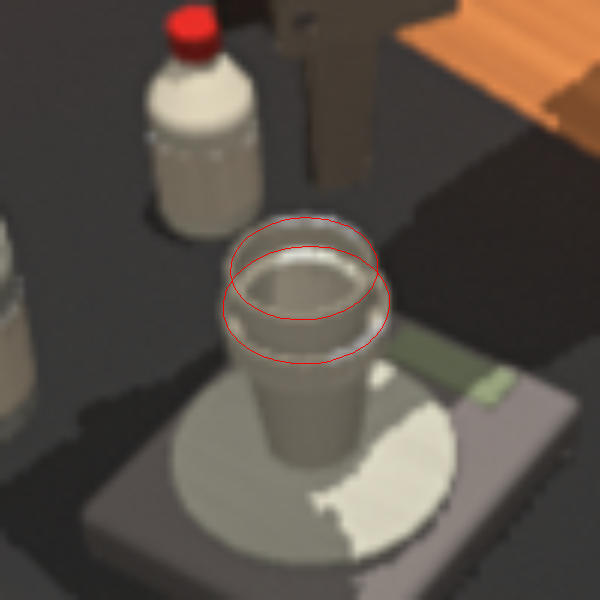

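send_path(
  motion=[
    {"dx": 222,"dy": 251,"jaw": 92},
    {"dx": 222,"dy": 251,"jaw": 92},
    {"dx": 222,"dy": 251,"jaw": 92},
    {"dx": 222,"dy": 251,"jaw": 92},
    {"dx": 222,"dy": 251,"jaw": 92},
    {"dx": 222,"dy": 251,"jaw": 92},
    {"dx": 222,"dy": 251,"jaw": 92},
    {"dx": 222,"dy": 251,"jaw": 92},
  ],
)

```text
time_s: 8.57
tool_pos: [454.8, 283.8, 242.3]
tool_rot: [-0.627, -3.076, 0.004]
wrist_force: [1.0, 1.2, -0.9]
grip_width: 91.8
gripper_force: 0.0
```

send_path(
  motion=[
    {"jaw": 92},
    {"jaw": 92},
    {"jaw": 92},
    {"jaw": 92},
  ],
)

```text
time_s: 8.9
tool_pos: [456.8, 281.3, 243.5]
tool_rot: [-0.628, -3.077, 0.003]
wrist_force: [0.5, 0.2, 0.4]
grip_width: 91.7
gripper_force: 0.0
```

```bash
python3 -c "
from h import *
print(to_tool([456.2,284.1,73]).round(1))"
```

```text
[  1.5   2.7 170.4]
```

send_path(
  motion=[
    {"dx": 1.5,"dy": 2.5,"dz": 40,"jaw": 92},
    {"dx": 1.5,"dy": 2.5,"dz": 80,"jaw": 92},
    {"dx": 1.5,"dy": 2.5,"dz": 115,"jaw": 92},
    {"dx": 1.5,"dy": 2.5,"dz": 145,"jaw": 92},
    {"dx": 1.5,"dy": 2.5,"dz": 160,"jaw": 92},
    {"dx": 1.5,"dy": 2.5,"dz": 165,"jaw": 92},
    {"dx": 1.5,"dy": 2.5,"dz": 165,"jaw": 92},
    {"dx": 1.5,"dy": 2.5,"dz": 165,"jaw": 92},
  ],
)

```text
time_s: 9.57
tool_pos: [457.3, 285.0, 80.2]
tool_rot: [0.629, 3.078, 0.0]
wrist_force: [1.0, -0.0, 0.7]
grip_width: 92.0
gripper_force: 0.0
```

send_path(
  motion=[
    {"jaw": 92},
    {"jaw": 92},
  ],
)

```text
time_s: 9.73
tool_pos: [457.6, 285.9, 81.0]
tool_rot: [0.627, 3.076, 0.003]
wrist_force: [-0.1, -0.4, 0.3]
grip_width: 92.1
gripper_force: 0.0
```

```bash
python3 -c "
from h import *
print(to_tool([456.2,284.1,73]).round(1))"
```

```text
[ 0.6 -2.2  8. ]
```

send_path(
  motion=[
    {"dx": 0.5,"dy": -1,"dz": 5,"jaw": 92},
    {"dx": 0.5,"dy": -1,"dz": 8,"jaw": 92},
    {"dx": 0.5,"dy": -1,"dz": 8,"jaw": 92},
    {"dx": 0.5,"dy": -1,"dz": 8,"jaw": 92},
    {"dx": 0.5,"dy": -1,"dz": 8,"jaw": 40},
    {"dx": 0.5,"dy": -1,"dz": 8,"jaw": 40},
    {"dx": 0.5,"dy": -1,"dz": 8,"jaw": 40},
    {"dx": 0.5,"dy": -1,"dz": 8,"jaw": 40},
  ],
  grip_n=12,
)

```text
time_s: 10.4
tool_pos: [455.7, 284.9, 71.6]
tool_rot: [0.627, 3.078, 0.0]
wrist_force: [-0.8, 0.6, 0.4]
grip_width: 67.2
gripper_force: 0.0
```

send_path(
  motion=[
    {"jaw": 40},
    {"jaw": 40},
    {"jaw": 40},
    {"jaw": 40},
  ],
  grip_n=15,
)

```text
time_s: 10.73
tool_pos: [455.6, 284.9, 71.6]
tool_rot: [-0.627, -3.078, 0.0]
wrist_force: [-0.1, -0.8, -0.6]
grip_width: 49.7
gripper_force: 15.0
```

send_path(
  motion=[
    {"jaw": 40},
    {"dz": -10,"jaw": 40},
    {"dz": -40,"jaw": 40},
    {"dz": -80,"jaw": 40},
    {"dz": -120,"jaw": 40},
    {"dz": -150,"jaw": 40},
    {"dz": -175,"jaw": 40},
    {"dz": -175,"jaw": 40},
  ],
  grip_n=15,
)

```text
time_s: 11.4
tool_pos: [458.0, 286.3, 252.9]
tool_rot: [0.626, 3.072, 0.01]
wrist_force: [0.8, 1.0, 0.6]
grip_width: 49.2
gripper_force: 15.0
```

send_path(
  motion=[
    {"jaw": 40},
    {"jaw": 40},
  ],
)

```text
time_s: 11.57
tool_pos: [455.1, 284.5, 246.2]
tool_rot: [-0.627, -3.078, 0.001]
wrist_force: [-0.1, -0.3, -0.8]
grip_width: 49.5
gripper_force: 15.0
```

```bash
python3 -c "
from h import *
print(to_tool([562.5,-33,250]).round(1))"
```

```text
[-223.  -250.3   -3.8]
```

send_path(
  motion=[
    {"dx": -22,"dy": -25,"jaw": 40},
    {"dx": -48,"dy": -54,"jaw": 40},
    {"dx": -76,"dy": -85,"jaw": 40},
    {"dx": -104,"dy": -116,"jaw": 40},
    {"dx": -131,"dy": -147,"jaw": 40},
    {"dx": -158,"dy": -177,"jaw": 40},
    {"dx": -183,"dy": -206,"jaw": 40},
    {"dx": -205,"dy": -230,"jaw": 40},
  ],
)

```text
time_s: 12.23
tool_pos: [553.6, -9.6, 244.7]
tool_rot: [-0.627, -3.075, 0.001]
wrist_force: [0.3, -0.0, -1.1]
grip_width: 49.3
gripper_force: 15.0
```

send_path(
  motion=[
    {"dx": -12,"dy": -14,"jaw": 40},
    {"dx": -18,"dy": -20.5,"jaw": 40},
    {"dx": -18,"dy": -20.5,"jaw": 40},
    {"dx": -18,"dy": -20.5,"jaw": 40},
    {"dx": -18,"dy": -20.5,"jaw": 40},
    {"dx": -18,"dy": -20.5,"jaw": 40},
  ],
)

```text
time_s: 12.73
tool_pos: [562.5, -31.5, 246.4]
tool_rot: [-0.624, -3.078, -0.0]
wrist_force: [-0.3, 0.1, 0.8]
grip_width: 49.4
gripper_force: 15.0
```

```bash
python3 - <<'E'
from h import *
cv2.imwrite(f"pics/scene4.png",camrig.camera("scene"))
s=get_state();print(s["tool_pos"],s["grip_width"],to_tool([562.7,-33.4,170]).round(1))
I=cv2.imread("pics/scene4.png"); n="scene"
c=proj(n,[[563,-33,160]])[0].astype(int)-60
t=cv2.resize(I[c[1]:c[1]+120,c[0]:c[0]+120],None,fx=5,fy=5)
p=s["tool_pos"]
for k,z,q in(("medium",80,(562.5,-32)),("small",p[2]-61.6,p[:2])):
    for o in rings(k,*q,z)[::3]: cv2.polylines(t,[((proj(n,o)-c+.5)*5).astype(np.int32)],True,(0,0,255))
cv2.imwrite("pics/v4.png",t)
E
```

```text
[562.60974751 -31.63196008 246.51891154] 49.63447190054494 [-0.8 -1.6 76.5]
```

View pics/v4.png

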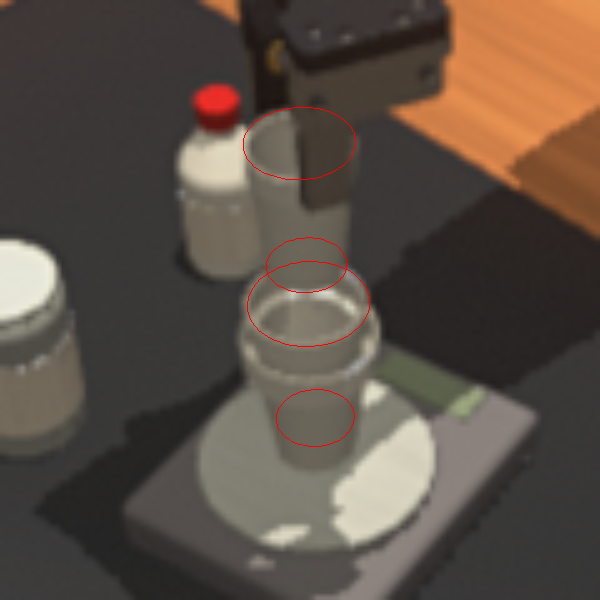

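send_path(
  motion=[
    {"dx": -0.2,"dy": -0.7,"dz": 15,"jaw": 40},
    {"dx": -0.2,"dy": -0.7,"dz": 35,"jaw": 40},
    {"dx": -0.2,"dy": -0.7,"dz": 52,"jaw": 40},
    {"dx": -0.2,"dy": -0.7,"dz": 65,"jaw": 40},
    {"dx": -0.2,"dy": -0.7,"dz": 73,"jaw": 40},
    {"dx": -0.2,"dy": -0.7,"dz": 76,"jaw": 40},
    {"dx": -0.2,"dy": -0.7,"dz": 76,"jaw": 40},
    {"dx": -0.2,"dy": -0.7,"dz": 76,"jaw": 40},
  ],
)

```text
time_s: 13.45
tool_pos: [563.3, -33.3, 171.2]
tool_rot: [0.626, 3.078, 0.0]
wrist_force: [-0.4, -0.1, 0.4]
grip_width: 49.6
gripper_force: 15.0
```

send_path(
  motion=[
    {"dz": 2,"jaw": 40},
    {"dz": 3,"jaw": 40},
    {"dz": 3,"jaw": 40},
    {"dz": 3,"jaw": 40},
    {"dz": 3,"jaw": 40},
  ],
)

```text
time_s: 13.87
tool_pos: [562.9, -33.7, 167.8]
tool_rot: [0.627, 3.078, -0.0]
wrist_force: [0.8, 0.2, -0.4]
grip_width: 49.5
gripper_force: 15.0
```

send_path(
  motion=[
    {"dz": 1,"jaw": 40},
    {"dz": 2,"jaw": 40},
    {"dz": 2,"jaw": 40},
    {"dz": 2,"jaw": 40},
    {"dz": 2,"jaw": 40},
  ],
)

```text
time_s: 14.28
tool_pos: [562.8, -33.6, 165.6]
tool_rot: [-0.627, -3.078, 0.0]
wrist_force: [-0.3, 0.9, -2.0]
grip_width: 49.3
gripper_force: 15.0
```

send_path(
  motion=[
    {"dz": 1.5,"jaw": 40},
    {"dz": 1.5,"jaw": 40},
    {"dz": 1.5,"jaw": 40},
    {"dz": 1.5,"jaw": 40},
  ],
)

```text
time_s: 14.62
tool_pos: [562.8, -33.6, 164.1]
tool_rot: [-0.627, -3.078, 0.0]
wrist_force: [0.2, 0.7, -0.4]
grip_width: 49.2
gripper_force: 15.0
```

send_path(
  motion=[
    {"dz": 1.5,"jaw": 40},
    {"dz": 1.5,"jaw": 40},
    {"dz": 1.5,"jaw": 40},
    {"dz": 1.5,"jaw": 40},
  ],
)

```text
time_s: 14.95
tool_pos: [562.8, -33.6, 162.6]
tool_rot: [-0.627, -3.078, 0.0]
wrist_force: [0.4, 0.2, -1.2]
grip_width: 49.2
gripper_force: 15.0
```

send_path(
  motion=[
    {"dz": 1,"jaw": 40},
    {"dz": 1,"jaw": 40},
    {"dz": 1,"jaw": 40},
    {"dz": 1,"jaw": 40},
  ],
)

```text
time_s: 15.28
tool_pos: [562.9, -33.6, 161.6]
tool_rot: [0.627, 3.078, 0.0]
wrist_force: [-0.3, -0.4, -0.0]
grip_width: 49.3
gripper_force: 15.0
```

send_path(
  motion=[
    {"jaw": 56},
    {"jaw": 60},
    {"jaw": 75},
    {"jaw": 92},
    {"jaw": 92},
    {"dz": -20,"jaw": 92},
    {"dz": -50,"jaw": 92},
    {"dz": -50,"jaw": 92},
  ],
)

```text
time_s: 15.95
tool_pos: [565.5, -33.8, 216.3]
tool_rot: [0.626, 3.072, 0.001]
wrist_force: [0.8, -0.6, 1.1]
grip_width: 92.0
gripper_force: 0.0
```

send_path(
  motion=[
    {"jaw": 92},
    {"jaw": 92},
    {"jaw": 92},
  ],
)

```text
time_s: 16.2
tool_pos: [562.2, -33.6, 210.6]
tool_rot: [-0.627, -3.077, 0.0]
wrist_force: [0.3, -0.1, -0.6]
grip_width: 92.0
gripper_force: 0.0
```

```bash
python3 - <<'E'
from h import *
I=camrig.camera("scene"); cv2.imwrite("pics/scene5.png",I)
s=get_state();print(s["tool_pos"],to_tool([562.5,-32.7,112]).round(1)); n="scene"
c=proj(n,[[563,-33,140]])[0].astype(int)-50
t=cv2.resize(I[c[1]:c[1]+100,c[0]:c[0]+100],None,fx=6,fy=6)
for k,z in(("big",60),("medium",80),("small",100)):
    for o in rings(k,562.5,-32,z)[3:]: cv2.polylines(t,[((proj(n,o)-c+.5)*6).astype(np.int32)],True,(0,0,255))
cv2.imwrite("pics/v5.png",t)
E
```

```text
[562.13572882 -33.5490228  210.51776286] [-0.2  1.  98.5]
```

View pics/v5.png

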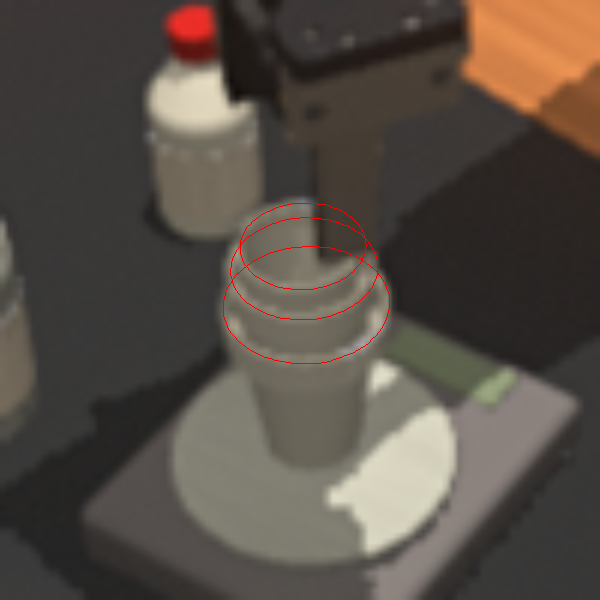

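send_path(
  motion=[
    {"dy": 0.3,"dz": 20,"jaw": 92},
    {"dy": 0.3,"dz": 42,"jaw": 92},
    {"dy": 0.3,"dz": 64,"jaw": 92},
    {"dy": 0.3,"dz": 82,"jaw": 92},
    {"dy": 0.3,"dz": 93,"jaw": 92},
    {"dy": 0.3,"dz": 98,"jaw": 92},
    {"dy": 0.3,"dz": 98,"jaw": 92},
    {"dy": 0.3,"dz": 98,"jaw": 92},
  ],
)

```text
time_s: 16.92
tool_pos: [563.2, -33.3, 113.9]
tool_rot: [0.627, 3.078, 0.0]
wrist_force: [-0.8, -0.2, -0.0]
grip_width: 92.2
gripper_force: 0.0
```

send_path(
  motion=[
    {"jaw": 92},
    {"jaw": 92},
    {"jaw": 60},
    {"jaw": 60},
    {"jaw": 60},
    {"jaw": 60},
    {"jaw": 60},
    {"jaw": 60},
  ],
  grip_n=25,
)

```text
time_s: 17.58
tool_pos: [563.1, -33.4, 113.8]
tool_rot: [0.627, 3.078, -0.0]
wrist_force: [-0.5, 0.3, 2.8]
grip_width: 67.6
gripper_force: 25.0
```

Gripped at 67.6 mm (collar). Lift 100 mm gently.

send_path(
  motion=[
    {"jaw": 60},
    {"dz": -5,"jaw": 60},
    {"dz": -13,"jaw": 60},
    {"dz": -23,"jaw": 60},
    {"dz": -33,"jaw": 60},
    {"dz": -43,"jaw": 60},
    {"dz": -53,"jaw": 60},
    {"dz": -63,"jaw": 60},
  ],
  grip_n=25,
)

```text
time_s: 18.25
tool_pos: [563.1, -33.3, 178.0]
tool_rot: [0.627, 3.078, 0.0]
wrist_force: [-0.4, -1.0, -2.9]
grip_width: 67.7
gripper_force: 25.0
```

send_path(
  motion=[
    {"dz": -10,"jaw": 60},
    {"dz": -19,"jaw": 60},
    {"dz": -27,"jaw": 60},
    {"dz": -33,"jaw": 60},
    {"dz": -36,"jaw": 60},
    {"dz": -37,"jaw": 60},
    {"dz": -37,"jaw": 60},
    {"dz": -37,"jaw": 60},
  ],
)

```text
time_s: 18.92
tool_pos: [562.6, -33.3, 213.1]
tool_rot: [-0.627, -3.078, 0.0]
wrist_force: [0.0, 0.0, -2.1]
grip_width: 66.9
gripper_force: 25.0
```

send_path(
  motion=[
    {"jaw": 60},
    {"jaw": 60},
    {"jaw": 60},
    {"jaw": 60},
    {"jaw": 60},
    {"jaw": 60},
    {"jaw": 60},
    {"jaw": 60},
  ],
)

```text
time_s: 19.58
tool_pos: [562.9, -33.3, 213.6]
tool_rot: [-0.627, -3.078, -0.0]
wrist_force: [-0.2, 0.2, -2.0]
grip_width: 67.3
gripper_force: 25.0
```

```bash
python3 - <<'E'
from h import *
I=camrig.camera("scene"); cv2.imwrite("pics/scene6.png",I)
s=get_state();p=s["tool_pos"];print(p,s["joint_vel"].round(3)); n="scene"; z=p[2]-53.8
c=proj(n,[[563,-33,z+60]])[0].astype(int)-50
t=cv2.resize(I[c[1]:c[1]+100,c[0]:c[0]+100],None,fx=6,fy=6)
for k,d in(("big",0),("medium",20),("small",40)):
    for o in rings(k,562.5,-32,z+d)[3:]: cv2.polylines(t,[((proj(n,o)-c+.5)*6).astype(np.int32)],True,(0,0,255))
cv2.imwrite("pics/v6.png",t)
E
```

```text
[562.97474116 -33.33575951 213.58723486] [ 0.001  0.001  0.001 -0.     0.     0.002]
```

View pics/v6.png

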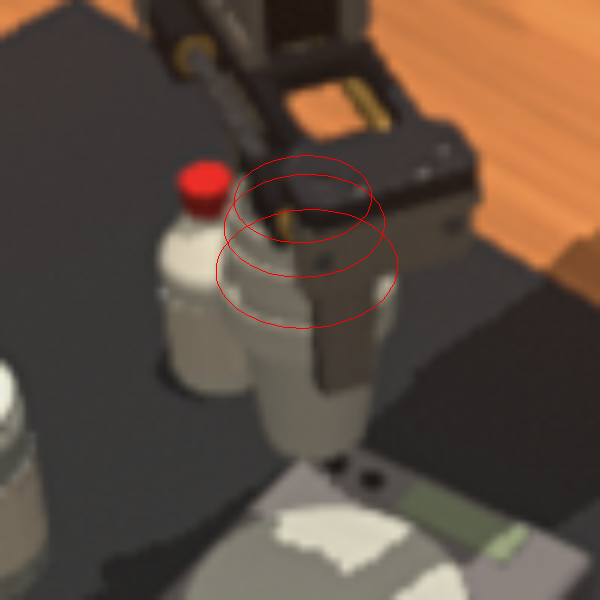

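The picture shows the stack hanging upright and well clear of the pan: the big cup's foot is at about (315,445) and the pan is below it. The wrist load of about 2 N matches three cups.

```bash
python3 -c "
from plant import r, camrig, workorder, get_state
print(workorder.hand_in())"
```

```text
the job is handed in; nothing more can be done
None
```

The medium and small cups are nested in the big cup, and I handed in with the arm holding the stack steady about 10 cm above the pan; the hand-in returned no verdict, so I don't know whether it passed.

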